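# Shut the tagged air valve under the sliding cover

### The arm

A 6-joint arm with a two-finger parallel gripper is mounted at the origin on a cart in front of the work surface, level with it; the furniture and walls round the work are solid. World frame = base frame: x ahead of the robot, y to its left, z up, the work surface at z = 0. Lengths are in m, angles in rad, forces in N, time in s.
With the tool pointing down it reaches from about 0.275 to 0.725 m from the base axis. Payload 15.9 kg.
Tool frame: the origin (TCP) lies at the very end of the fingers, on their centre line; the grasp point (between the pads) lies 19 mm behind it; z points along the fingers, y is the line along which they close (so a half turn about z gives the same grasp; the last joint's range is limited). The gripper opens to 85 mm and grips with 20 to 120 N. Pads are 22 mm wide; open, the fingers measure 114 mm over their backs; the gripper's body (76 mm by 85 mm) begins 54 mm behind the grasp point. The pads swing forward as they close: fully open they stand 13 mm farther back than shut.
Start: joints at [-1.148, 0.213, -0.034, 1.323, 0, 1.571], TCP at [0.205, -0.456, 0.231] pointing down, gripper open.
Joint ranges: [-2.98, 2.98], [-0.74, 1.72], [-1.14, 1.35], [-2.1, 2.04], [-1.57, 1.44], [-3.14, 3.14]. Speed limits (rad/s): [1.89, 1.89, 2.39, 2.57, 3.14, 3.14].

### API

Orientations are given as a unit quaternion [x, y, z, w].
In Python, from plant import r gives the robot as it stands. The module is installed in compiled form; this text tells all that it offers. Calls block until the motion is done:
- r.goto(position, orientation): joint-space move of the TCP to a pose.
- r.move_l(position, ori=None, speed=0.15, stop_force=None): straight line of the TCP; ori=None keeps the orientation; speed is the mean speed in m/s. With stop_force (N) it stops when the force on the tool has changed by that much, and returns True; else False.
- r.move_j(angles): joint-space move.
- r.open() and r.close_gripper(squeeze=None): open the fingers fully, or close them until they stop; squeeze is the grip in N (None keeps the last).
- r.wait(seconds).
- r.ik(position, orientation): joint angles nearest the present ones, or None.
- r.sense(): the state.
- r.camera(name): name is "scene" or "side" or "wrist"; returns (picture, depth): 480x640x3 uint8, blue, green, red; 480x640 float32, m along the optical axis (not along the pixel's ray), 0 where there is no reading.
- r.calibration(name): a dict with "fovy" (degrees; the focal length in pixels is half the picture's height over the tangent of half this angle, whatever the lens; pixels are square), "cx", "cy" (the principal point, pixels), "rvec" (rotation vector, rad) and "tvec" (3), from world to camera coordinates, as OpenCV has them. Camera axes: x right, y down, z forward; pixel columns grow to the right and rows downward; lengths in m; the calibration is good to about 2 mm. The wrist camera is an equidistant fisheye: a pixel r from the principal point sees the ray r / f radians off the axis. A picture is of the moment at which its call begins: read the wrist's pose just before it. calibration takes no time and is no camera call; for the wrist camera it gives the pose at the moment of the call.
A pose or a line that the arm cannot do raises r.PlanningError and nothing moves.
- r.sign_off(): hands the job in; it is judged then, once.
The state is a dict: "clock": time; "joint_positions": joint angles; "dq": joint speeds; "tau": joint torques, N m; "eef_pos": TCP position; "eef_rot": TCP orientation; "contact_force": force on the tool from outside, world axes, zero at the start; "moment": the same for the moment, N m; "width": finger opening in m; "finger_force": force on a finger pad.
Only numpy, scipy, OpenCV 4.12 (cv2) and the standard library are available. Lean on these libraries where they do the work, as an engineer would, in place of code of your own. Each camera call takes 0.05 s, during which the arm holds its last target. There are 200 camera calls.

### The job

Push the cover of the grey air-manifold box by its rib, sliding it all the way back along its channel to the rear stop without lifting it out, so that the two valve handles in front are uncovered. Then push the handle that ends in a round disc fully shut (a quarter turn clockwise seen from above, until it lies across its pipe at its stop). Leave the plain handle as it is, leave the cover back, and do not disturb the loose things standing round the box.

Things in the scene. Friction and masses are not known exactly. Their poses are not given: they have to be found in the camera images.
- manifold: Grey air-manifold box fixed to the bench. Origin: at bench level under the centre of its valve bay; +x towards the rear stop, away from the robot. Outside x -68..194, y +-135 mm (feet +-154, inlet to -161, hose tails to x -88). Open bay x -50..55, y +-120 mm, floor z 6; closed deck behind, z 58. Cover slides on side walls at z 60 between guide lips to z 69; front stop z 67, rear z 70.
- cover: Loose aluminium cover plate, 125 (x) x 250 (y) x 6 mm, about 0.45 kg, in the channel with 2 mm play each side. Origin: centre of its underside; axes as the box's. At the start it hides both handles (origin at box x 3 to 11 mm); it meets the rear stop at box x 121 mm. Plain friction, about 2 to 5 N.
- rib (a point): Centre of the top edge of the cover's upright push rib: 10 mm thick (x), 110 mm long (y), standing 17.5 mm above the cover's top face (rib top at z = 83.5 mm). The point is 20 mm to the front of the cover's centre; push on the rib's front face.
- handle_disc (a joint): Angle of the valve handle that ends in a round disc: 0 = open, pointing to the box's -x along its pipe; 1.571 = fully shut at its stop, pointing to the box's +y. It turns about a vertical axis, clockwise from above, starts at 0 to 0.25, needs about 2 to 3 N at the disc and stays where it is left.
- valve_disc: Brass valve under the disc handle, fixed in the bay. Origin on the handle's turning axis, 6 mm above the bench; axes as the box's. The two valves sit at box x 30 mm, y -50 and +55 mm; which is where varies. Brass body and pipe (along x) reach up to z 26 mm, the steel stem and handle above.
- disc_end (a point): Centre of the top of the round disc at the end of the handle: disc 24 mm across, 16 mm thick (z 34 to 50 mm), 46 mm from the turning axis; the steel bar between is 10 mm wide, the hub 20 mm across.
- handle_plain (a joint): Angle of the other valve's handle, a plain steel bar without disc; same axis, sense and range (0 open, 1.571 shut), starts at 0 to 0.25. To be left as it is.
- plain_end (a point): Point on the top of the plain bar handle, 46 mm from its turning axis; bar 10 mm wide, z 34 to 50 mm, ends 58 mm from the axis.
- barrel: Bystander: white cylindrical barrel standing upright, 31 mm across, 78 mm tall; origin under its centre.
- gland: Bystander: small grey cable gland standing upright, 24x23x34 mm; origin under its centre.
- tape: Bystander: roll of black tape lying flat, 64 mm across, 19 mm tall; origin under its centre.
- marker: Bystander: black marker with a blue cap lying flat, 128 mm long, 17 mm thick; origin under its centre.
- cutters: Bystander: blue-handled cutters lying flat, 62x133x11 mm; origin under its centre.

How it is judged:
By the outcome, as a careful person would: the job done as asked, in the order asked, and still so for the second after the job is handed in, with the robot touching nothing.
It also fails if it takes over 51 s, if anything falls off the work surface, if the arm or the gripper's body presses on something with over 40 N, if the wrist force passes 120 N, or if a joint passes its speed limit or range.

## Working session

There is one attempt and no reset: what is moved stays moved. The work goes in short steps, each a Python script; the robot and the scene stay as the last script left them, time stands still between calls to the robot, and variables do not carry over. Pictures are saved under pics/ and viewed, at most 10 in all, crops included, and the job is handed in when it is done.

```bash
mkdir -p pics; cat > h.py <<'E'
import numpy as np, cv2
from plant import r
def snap(n,f):
    c=r.calibration(n); p,d=r.camera(n); cv2.imwrite(f'pics/{f}.png',p); np.savez(f'pics/{f}.npz',d=d,p=p,**{k:np.array(v) for k,v in c.items()}); return p,d,c
def world(f,u,v,z=None):
    """pinhole pixel -> world; by depth, or on plane z"""
    q=np.load(f'pics/{f}.npz'); F=240/np.tan(np.radians(float(q['fovy']))/2)
    R=cv2.Rodrigues(q['rvec'].reshape(3))[0]; t=q['tvec'].reshape(3)
    ray=np.array([(u-q['cx'])/F,(v-q['cy'])/F,1.])
    C=-R.T@t; w=R.T@ray
    s=float(q['d'][int(round(v)),int(round(u))]) if z is None else (z-C[2])/w[2]
    return C+s*w
E
python3 - <<'E'
from h import *
for n in('scene','side'):
    p,d,c=snap(n,n+'0'); print(c)
print(r.sense())
E
```

```text
{'fovy': 51.175067812960165, 'cx': 326.8132421414617, 'cy': 244.3399645218867, 'rvec': array([ 1.18184338, -2.33641384,  0.95407145]), 'tvec': array([0.47884191, 0.31836531, 0.75250341])}
{'fovy': 42.294882541829224, 'cx': 334.1330852250429, 'cy': 236.60021090306716, 'rvec': array([ 0.19411318, -2.47857652,  1.72721786]), 'tvec': array([0.6069613 , 0.03896792, 1.37201168])}
{'clock': 0.1, 'joint_positions': array([-1.14800802e+00,  2.13338217e-01, -3.49717213e-02,  1.32348640e+00,
       -1.97063018e-05,  1.57082950e+00]), 'dq': array([-1.09017656e-03, -6.48661968e-04,  2.43227225e-03, -8.57390156e-05,
        1.76905479e-03, -6.48778424e-04]), 'tau': array([ 5.66424330e-05, -6.87246466e+01,  4.87807631e+01,  1.20870746e-02,
        1.93150942e-05, -9.86229935e-06]), 'eef_pos': array([ 0.20502673, -0.45571002,  0.23085979]), 'eef_rot': array([ 9.77742696e-01,  2.09806982e-01, -1.14555033e-04, -4.86807496e-04]), 'contact_force': array([-0.18160532, -0.15130372, -0.06835538]), 'moment': array([-0.06277851, -0.01675062,  0.01093136]), 'finger_force': 0.0, 'width': 0.08579087880020862}
```

View pics/scene0.png

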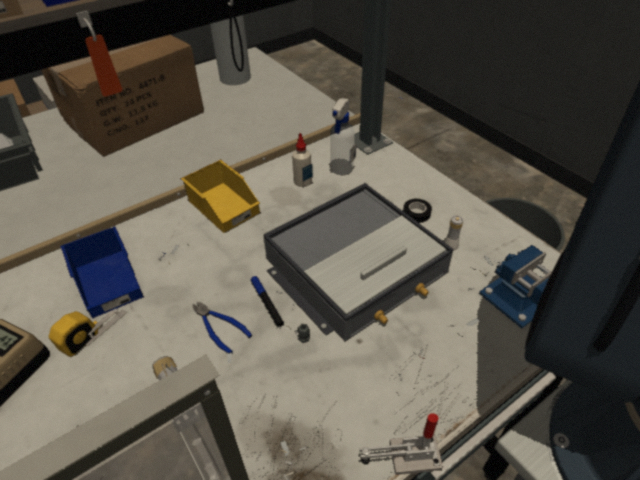

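View pics/side0.png

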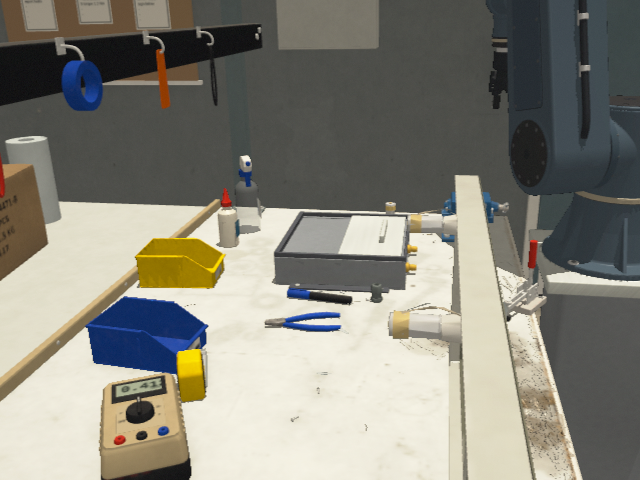

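The scene view shows the box around (360,260), with the cover at its front (right/below) and the rib at about (385,262). The side view shows the cover and rib at (383,231).

```bash
python3 - <<'E'
from h import *
p=cv2.imread('pics/scene0.png')[175:345,255:465]
cv2.imwrite('pics/c1.png',cv2.resize(p,None,fx=3.5,fy=3.5,interpolation=cv2.INTER_CUBIC))
for n,u,v in [('rib',385,262),('beam',470,300),('beamtop',467,185),('lamp',430,325),('lamp2',430,223)]:
    f='scene0' if n=='rib' else 'side0'
    print(n,world(f,u,v))
E
```

```text
rib [0.48148285 0.10735912 0.08074429]
beam [0.34475303 0.89663693 0.30037789]
beamtop [0.33748724 0.54791205 0.29998483]
lamp [0.37623028 0.83735023 0.24397648]
lamp2 [0.38403707 0.54540773 0.24437331]
```

View pics/c1.png

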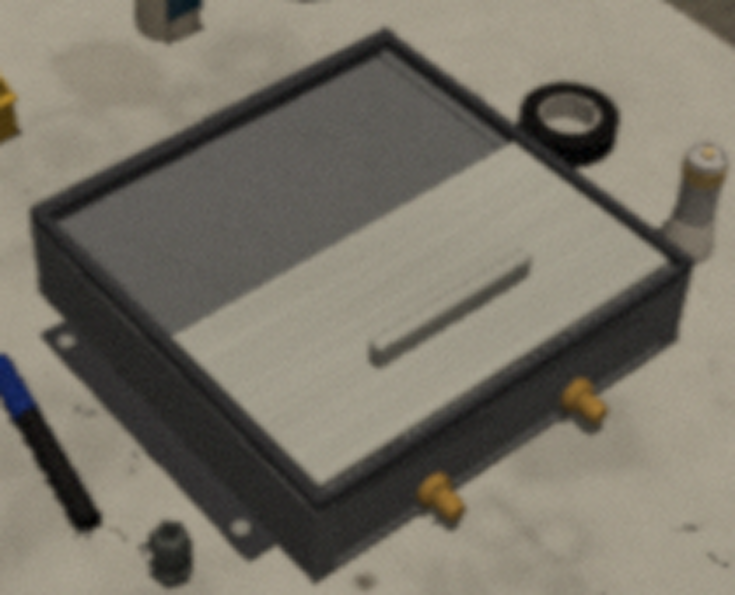

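The crop shows the box top corners at rear-right (385,32), rear-left (37,212), front-left (318,492) and front-right (688,262). The rib top runs from (375,347) to (527,258). The barrel and tape stand to the right of the box, the gland and marker to the left.

```bash
python3 - <<'E'
from h import *
from scipy.spatial.transform import Rotation as Ro
W=lambda a,b,z:world('scene0',255+(a+.5)/3.5-.5,175+(b+.5)/3.5-.5,z)
P=np.array([W(385,32,.07),W(37,212,.07),W(318,492,.067),W(688,262,.067)])[:,:2]
M=np.array([[194,-135],[194,135],[-68,135],[-68,-135]])/1e3
mp,mm=P.mean(0),M.mean(0); A=(M-mm).T@(P-mp)
th=np.arctan2(A[0,1]-A[1,0],A[0,0]+A[1,1]); R=np.array([[np.cos(th),-np.sin(th)],[np.sin(th),np.cos(th)]])
o=mp-R@mm; print('o',o,'th',th,'resid mm',((M@R.T+o)-P)*1e3)
for n,a,b,z in [('ribL',375,347,.0835),('ribR',527,258,.0835),('coverbackL',175,332,.066),('cbR',515,142,.066),('barreltop',708,152,.078),('gland',170,530,.034)]:
    print(n,R.T@(W(a,b,z)[:2]-o)*1e3)
# all cloud height check: box deck
q=np.load('pics/scene0.npz')
print('deck',W(250,200,.058),world('scene0',255+250/3.5,175+200/3.5))
np.savez('box.npz',o=o,th=th)
E
```

```text
o [0.50076351 0.1067729 ] th 0.028221770357402823 resid mm [[ 4.75268343 -5.16379566]
 [ 5.63752486  3.64034205]
 [-7.67375385  6.04100811]
 [-2.71645444 -4.51755449]]
ribL [-16.54353033  55.34711339]
ribR [-18.66527854 -50.65601541]
coverbackL [ 68.781842   121.60405359]
cbR [  66.32763369 -125.34257166]
barreltop [ -17.95774753 -196.45121883]
gland [-14.05802851 186.39580569]
deck [0.63111727 0.13358387 0.058     ] [0.63066179 0.13303074 0.05702697]
```

```bash
cat >> h.py <<'E'
from scipy.spatial.transform import Rotation as Ro
def quat(yaw): return (Ro.from_euler('z',yaw)*Ro.from_euler('x',np.pi)).as_quat()
def box():
    b=np.load('box.npz'); th=float(b['th']); c,s=np.cos(th),np.sin(th)
    return b['o'],th,np.array([[c,-s],[s,c]])
def B(x,y,z):
    o,th,R=box(); return np.r_[o+R@np.array([x,y])/1e3,z/1e3]
def toB(p):
    o,th,R=box(); return np.r_[R.T@(np.asarray(p)[:2]-o)*1e3,p[2]*1e3]
E
python3 - <<'E'
from h import *
o,th,R=box()
r.close_gripper()
r.goto(B(-48,2,200),quat(th))
r.move_l(B(-48,2,74),speed=.12,stop_force=8)
print(toB(r.sense()['eef_pos']),r.sense()['contact_force'])
print(r.move_l(B(-24,2,74),speed=.03,stop_force=1.5))
print('touch',toB(r.sense()['eef_pos']),r.sense()['contact_force'])
print(r.move_l(B(95,2,74),speed=.05,stop_force=14))
s=r.sense();print('end',toB(s['eef_pos']),s['contact_force'],s['clock'])
E
```

```text
[-47.55083051   2.08435844  74.58347224] [0.16633729 0.38120048 0.39882977]
True
touch [-29.15023407   1.96106912  73.7412554 ] [-0.17867401 -0.24112706  0.75496894]
True
end [87.39667885  2.11878556 73.3162634 ] [0.21422085 0.25237524 0.8722762 ] 8.525
```

```bash
python3 - <<'E'
from h import *
o,th,R=box()
print(r.move_l(B(95,2,74),speed=.03,stop_force=12))
s=r.sense();print('end',toB(s['eef_pos']),s['contact_force'],s['clock'])
r.move_l(B(70,2,74),speed=.1)
r.move_l(B(30,2,150),speed=.2)
r.goto(B(-60,0,270),quat(th))
p,d,c=snap('wrist','w1'); print(c); 
p,d,c=snap('scene','scene1'); print(r.sense()['clock'])
cv2.imwrite('pics/c2.png',cv2.resize(p[175:345,255:465],None,fx=3.5,fy=3.5,interpolation=cv2.INTER_CUBIC))
E
```

```text
True
end [87.37404635  1.98013535 72.59604782] [ 0.98422947 -0.08908694 -0.66938056] 8.7333
{'fovy': 65.70646984690485, 'cx': 322.3178446249991, 'cy': 237.2591781013227, 'rvec': array([-2.09567499,  2.03597115,  0.29328675]), 'tvec': array([0.09116154, 0.37853736, 0.5403996 ])}
10.3833
```

View pics/w1.png

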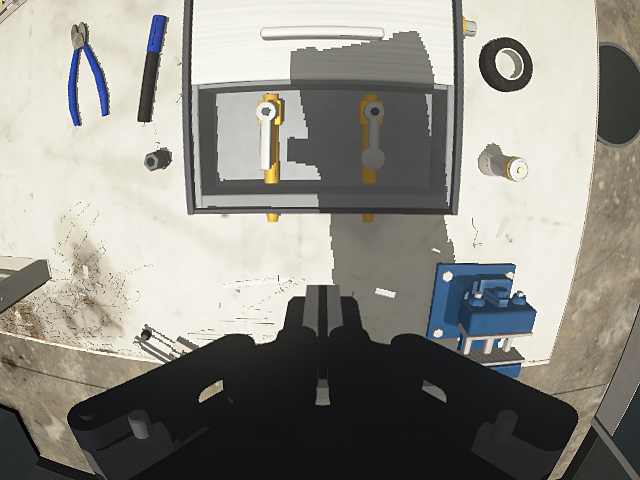

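View pics/c2.png

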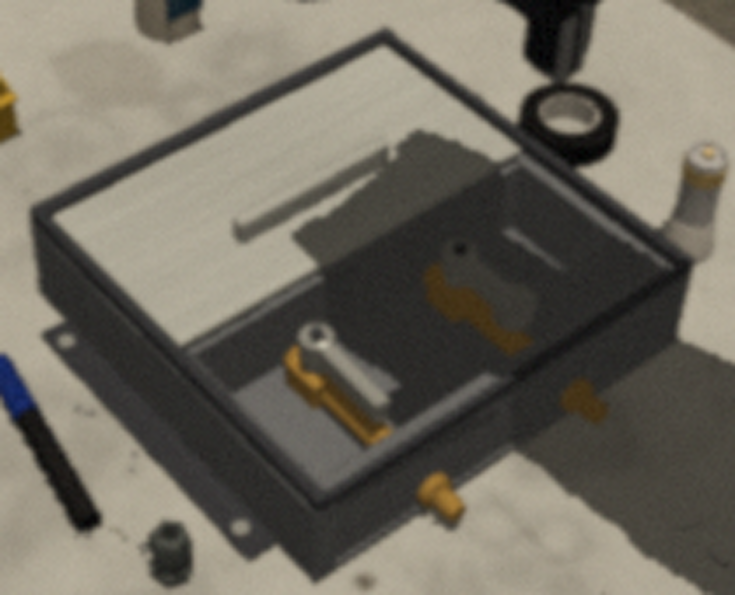

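The cover is fully back. In the wrist view the disc handle is on the right (y = -50), with its hub at (374,111) and disc at (373,158). The plain handle is on the left, with its hub at (267,112). I'll measure these with the fisheye model.

```bash
cat >> h.py <<'E'
def wworld(f,u,v,z):
    q=np.load(f'pics/{f}.npz'); F=240/np.tan(np.radians(float(q['fovy']))/2)
    R=cv2.Rodrigues(q['rvec'].reshape(3))[0]; C=-R.T@q['tvec'].reshape(3)
    e=np.array([u-q['cx'],v-q['cy']]); n=np.hypot(*e); a=n/F
    w=R.T@np.r_[np.sin(a)*e/n,np.cos(a)]
    return C+(z-C[2])/w[2]*w
E
python3 - <<'E'
from h import *
for n,u,v,z in [('hubD',374,111,.05),('disc',373,158,.05),('hubP',267,112,.05),('plainend',266,168,.05),('ribL',262,33,.0835),('ribR',383,33,.0835),('FL',189,213,.067),('FR',459,213,.067)]:
    print(n,toB(wworld('w1',u,v,z)))
print([toB(world('scene1',255+a/3.5,175+b/3.5,z)) for a,b,z in((460,248,.05),(510,297,.05))])
E
```

```text
hubD [ 32.24797581 -50.74584119  50.        ]
disc [-13.83725655 -50.44128511  50.        ]
hubP [31.3079291  52.17968328 50.        ]
plainend [-23.66716389  54.04562027  50.        ]
ribL [102.09121976  51.85201724  83.5       ]
ribR [102.18892586 -54.18844237  83.5       ]
FL [-64.33065006 131.06283971  67.        ]
FR [ -64.09448386 -136.97001318   67.        ]
[array([ 31.02601451, -51.60562704,  50.        ]), array([-14.28459673, -47.51499716,  50.        ])]
```

```bash
python3 - <<'E'
from h import *
b=np.load('box.npz'); o,th,R=box(); np.savez('box.npz',o=o+R@np.array([.0015,-.0015]),th=th)
def pose(a,off,z=37):
    u=np.array([-np.cos(a),np.sin(a)]); t=np.array([np.sin(a),np.cos(a)])
    p=np.array([30,-50])+46*u-off*t
    return B(*p,z),quat(th+np.pi/2-a)
p,q=pose(0,36,130); r.goto(p,q)
p,q=pose(0,36); print('down hit',r.move_l(p,q,speed=.12,stop_force=6))
p,q=pose(0,23); r.move_l(p,q,speed=.05,stop_force=8)
for a in np.linspace(.15,1.35,9):
    p,q=pose(a,23)
    if r.move_l(p,q,speed=.06,stop_force=12): print('stop at',a,r.sense()['contact_force']); break
else:
    p,q=pose(np.pi/2,23); h=r.move_l(p,q,speed=.04,stop_force=12)
    if not h: 
        p,q=pose(np.pi/2,15); h=r.move_l(p,q,speed=.03,stop_force=12)
    print('end',h)
s=r.sense();print(toB(s['eef_pos']),s['contact_force'],s['clock'])
E
```

```text
down hit FalseTraceback (most recent call last):
  File "<stdin>", line 14, in <module>
plant.PlanningError: the arm cannot follow that straight line within its joint ranges
```

```bash
python3 - <<'E'
from h import *
o,th,R=box(); s=r.sense(); print(s['joint_positions'],toB(s['eef_pos']),s['eef_rot'],s['contact_force'],s['clock'])
for a in(0,.15,.3,.8,1.35,1.57):
    u=np.array([-np.cos(a),np.sin(a)]); t=np.array([np.sin(a),np.cos(a)]); p=np.array([30,-50])+46*u-23*t
    for k in (0,np.pi/2,np.pi,-np.pi/2): print(a,round(k,1),r.ik(B(*p,37),quat(th+np.pi/2-a+k)))
E
```

```text
[ 1.87555824e-01  3.53676739e-01 -3.59903884e-01  8.57075650e-01
 -1.07181641e-04  3.07296540e+00] [ -2.55028384 -10.37992579  36.98308533] [9.91807486e-01 1.27741545e-01 7.30877044e-05 4.93344708e-05] [-0.68546342  0.69001026 -0.10662745] 18.1583
0 0 [ 0.06521302  0.31872764 -0.41133871  0.84072997  0.          1.60778757]
0 1.6 [ 0.06521302  0.31872764 -0.41133871  0.84072997  0.          0.03699125]
0 3.1 [ 0.06521302  0.31872764 -0.41133871  0.84072997  0.         -1.53380508]
0 -1.6 [ 0.06521302  0.31872764 -0.41133871  0.84072997  0.         -3.10460141]
0.15 0 [ 0.08007673  0.31406192 -0.41809863  0.83863578  0.          1.77265129]
0.15 1.6 [ 0.08007673  0.31406192 -0.41809863  0.83863578  0.          0.20185496]
0.15 3.1 [ 0.08007673  0.31406192 -0.41809863  0.83863578  0.         -1.36894137]
0.15 -1.6 [ 0.08007673  0.31406192 -0.41809863  0.83863578  0.         -2.9397377 ]
0.3 0 [ 0.09567797  0.31159966 -0.42165513  0.83754153  0.          1.93825252]
0.3 1.6 [ 0.09567797  0.31159966 -0.42165513  0.83754153  0.          0.3674562 ]
0.3 3.1 [ 0.09567797  0.31159966 -0.4216
[... 413 characters left out ...]
   0.84119339  0.         -2.22279102]
1.35 0 [ 0.18791711  0.35389761 -0.35952414  0.85737457  0.          3.08049167]
1.35 1.6 [ 0.18791711  0.35389761 -0.35952414  0.85737457  0.          1.50969534]
1.35 3.1 [ 0.18791711  0.35389761 -0.35952414  0.85737457  0.         -0.06110099]
1.35 -1.6 [ 0.18791711  0.35389761 -0.35952414  0.85737457  0.         -1.63189731]
1.57 0 [ 0.19667765  0.37245032 -0.33159421  0.86675179  0.         -2.9739331 ]
1.57 1.6 [ 0.19667765  0.37245032 -0.33159421  0.86675179  0.          1.73845588]
1.57 3.1 [ 0.19667765  0.37245032 -0.33159421  0.86675179  0.          0.16765956]
1.57 -1.6 [ 0.19667765  0.37245032 -0.33159421  0.86675179  0.         -1.40313677]
```

The arc up to a = 1.35 is done, but joint 6 has reached its limit. I'll keep the present yaw and make the last push straight along +x.

```bash
python3 - <<'E'
from h import *
th=box()[1]
h=r.move_l(B(7,-6,37),speed=.04,stop_force=12)
if not h: h=r.move_l(B(16,-5,37),speed=.03,stop_force=12)
s=r.sense();print(h,toB(s['eef_pos']),s['contact_force'],s['clock'])
x=toB(s['eef_pos'])
r.move_l(B(x[0]-12,x[1],37),speed=.08)
r.move_l(B(x[0]-12,x[1],150),speed=.2)
r.goto(B(-60,0,270),quat(th))
p,d,c=snap('wrist','w2'); print(r.sense()['clock'])
cv2.imwrite('pics/c3.png',cv2.resize(p[0:230,170:480],None,fx=2.5,fy=2.5,interpolation=cv2.INTER_CUBIC))
E
```

```text
True [ 7.86097519 -5.9174034  36.1794856 ] [-0.89507636  0.17415561  0.40456874] 18.7917
24.8083
```

View pics/c3.png

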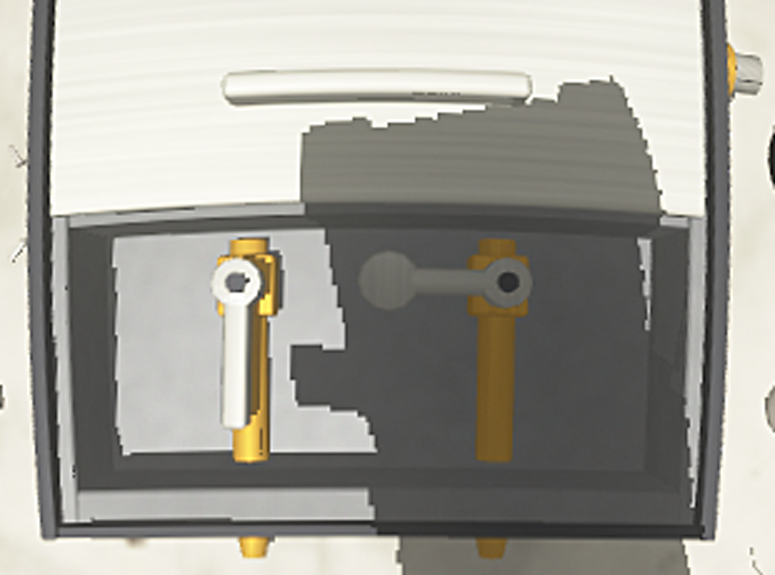

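The disc handle now lies across its pipe (hub (508,282), disc (387,280) in the crop). The plain handle is unchanged and the cover is still back. I'll check the angle and the rib position numerically, then hand in.

```bash
python3 - <<'E'
from h import *
W=lambda u,v,z:toB(wworld('w2',170+u/2.5,v/2.5,z))
h,d=W(508,282,.05),W(387,280,.05); e=d-h; a=np.arctan2(e[1],-e[0])
print(h,d,a); print('rib',W(227,86,.0835),W(528,86,.0835))
if a>1.5: r.wait(.3); r.sign_off(); print('signed',r.sense()['clock'])
E
```

```text
[ 30.37964676 -50.09586951  50.        ] [30.39350071 -3.43218912 50.        ] 1.571093216185747
rib [100.95178971  53.03972333  83.5       ] [100.85779049 -52.72970615  83.5       ]
the job is handed in; nothing more can be done
the job is handed in; nothing more can be done
```

The job is handed in: the cover is back at its rear stop (rib at box x 101 mm), the disc handle measures fully shut at 1.571 rad, and the plain handle looks unmoved in the last picture, taken at 24.8 s of the 51 s allowed.

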